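# Dry-fit the relief rosettes

## Robot

A 6-joint arm with a two-finger parallel gripper is mounted at the origin on the work surface. World frame = base frame: x ahead of the robot, y to its left, z up, the work surface at z = 0. Lengths are in m, angles in rad, forces in N, time in s.
With the tool pointing down it reaches from about 0.35 to 0.775 m from the base axis. Payload 5.5 kg.
Tool frame: the origin (TCP) lies midway between the tips of the shut fingers; the grasp point (between the pads) lies 19 mm behind it; z points along the fingers, y is the line along which they close (so a half turn about z gives the same grasp; the last joint's range is limited). The gripper opens to 85 mm and grips with 20 to 120 N. Pads are 22 mm wide; open, the fingers measure 114 mm over their backs; the gripper's body (76 mm by 85 mm) begins 54 mm behind the grasp point. The pads swing forward as they close: fully open they stand 13 mm farther back than shut.
Start: joints at [-1.395, 0.313, 0.046, 1.304, 0, 1.431], TCP at [0.179, -0.547, 0.231] pointing down, gripper open.
Joint ranges: [-2.76, 2.76], [-0.86, 1.69], [-1.03, 1.26], [-2.2, 2.34], [-1.47, 1.5], [-3.14, 3.14]. Speed limits (rad/s): [2.57, 2.57, 3.14, 3.14, 3.14, 3.14].

## Interface

Orientations are given as a unit quaternion [w, x, y, z].
In Python, from workcell import get_state, read_camera, camera_info, hand_in, recognise gives the robot as it stands.
- The arm moves only by the tool arm_command, never from a script. Its argument "moves" is one flat list of numbers, 7 for each row, row after row: the opening, from -1 (shut) to 1 (fully open), then the shift along the tool's x, y, z in mm, then the turn, a rotation vector about the tool's x, y, z in rad. A call has 1 to 8 rows; each row shifts and turns the commanded pose from where the row before left it, along the tool's axes as they then stand; what a row does not reach is not made up. A row lasts 1/8 s, in which the tool goes at most 62.5 mm and 10.7 degrees, less where a joint would pass 70% of its speed; a pose out of reach is approached as far as the arm can. A call with a gripper value outside its range is refused whole. The fingers move at their own pace and stop on an object; "newtons" is the grip in N (left out, the last holds). Time passes only in rows, so rows that do not move let the fingers close. It gives the time, the measured TCP pose, the force, the opening and the grip force at its end, in the units of the state.
- get_state(): the state, without advancing time (a new reading comes with each control period).
- read_camera(name): name is "scene" or "top" or "wrist"; returns (picture, depth): 400x640x3 uint8, blue, green, red; 400x640 float32, m along the optical axis (not along the pixel's ray), 0 where there is no reading.
- camera_info(name): a dict with "fovy" (degrees; the focal length in pixels is half the picture's height over the tangent of half this angle, whatever the lens; pixels are square), "cx", "cy" (the principal point, pixels), "k1" (the pictures are not rectified: a ray, as slopes to the right and down, at radius r is drawn at 1 + k1 r^2 times it, then the intrinsics apply), "eye" and "orientation" of the camera in the world; the wrist camera has in their place "tool_from_camera" (4x4, takes a point from camera to tool coordinates, whose origin is the TCP and whose axes are the flange's). Camera axes: x right, y down, z forward; pixel columns grow to the right and rows downward; lengths in m; the calibration is good to about 2 mm. A picture is of the moment at which its call begins: read the wrist's pose just before it. camera_info takes no time and is no camera call.
- hand_in(): hands the job in; it is judged then, once.
Trained networks look in the newest picture that a camera, given by its name, has taken for a name from the list of things; names that differ only in an ending like _2 or _b are one class to them, and where a whole thing is asked for, a point or a joint stands for the part that bears it (a point fixed in the world has none). Each returns a list of dicts, best first, with "confidence" (0 to 1); they miss things now and then, are a little off and sometimes report something else, mostly with a low value. They report only what shows in the picture. A call takes as long as a camera call. They do not tell look-alikes from the thing itself.
- recognise(camera, label): "point" ([column, row] in pixels, amid what is visible of it).
The state is a dict: "clock": time; "joint_pos": joint angles; "qvel": joint speeds; "tau": joint torques, N m; "tcp_pos": TCP position; "orientation": TCP orientation; "wrist_force": force on the tool from outside, world axes, zero at the start; "ft_torque": the same for the moment, N m; "finger_gap": finger opening in m; "grip_force": force on a finger pad.
Only numpy, scipy, OpenCV 4.12 (cv2) and the standard library are available. Lean on these libraries where they do the work, as an engineer would, in place of code of your own. Each camera call takes 0.05 s, during which the arm holds its last target. There are 200 camera calls.

## Task

Set the orange round rosette fully down in the round recess of its relief board and let go of it; do not drop it. Then bring the yellow square rosette across, clear of the paint bottles, and hold it level about a centimetre above the top of the other board, centred on the square recess and squared up with it, for the artist to check before gluing: it must not touch that board at any time, and the program finishes with the gripper still holding it there. Leave the paint bottles and the blue hexagonal rosette as they are.

Things in the scene. Friction and masses are not known exactly. Their poses are not given: they have to be found in the camera images.
- round_rosette: cast rosette, about 80 g: a flat round orange, 56 mm diameter base 14 mm thick with a central upright round, 26 mm diameter boss on top, 30 mm tall, 44 mm high in all; small beads on the base. Origin at the centre of the underside, z up. Stands on the table, boss up, on the robot's left (+y side) of the caddy. The boss is the place to grip.
- square_rosette: cast rosette, about 80 g: a flat square yellow, 46 x 46 mm base 14 mm thick with a central upright square, 26 x 26 mm, boss on top, 30 mm tall, 44 mm high in all; small beads on the base. Origin at the centre of the underside, z up. x and y along the edges of both base and boss. Stands on the table, boss up, on the robot's left (+y side) of the caddy. The boss is the place to grip.
- hex_rosette: cast rosette, about 80 g: a flat hexagonal blue, 50 mm across flats base 14 mm thick with a central upright round, 26 mm diameter boss on top, 30 mm tall, 44 mm high in all; small beads on the base. Origin at the centre of the underside, z up. Stands on the table on the same side. Belongs to another picture: to be left alone.
- round_board: rust-red square relief board lying fixed on the table, 100 x 100 mm, 24 mm thick, with a round recess 62 mm in diameter in the middle of its top (pale floor), 12 mm deep, so that its floor is 12 mm above the table. Four small brass studs at its corners. Origin at the centre of its underside; x and y along its edges.
- square_board: rust-red square relief board lying fixed on the table, 100 x 100 mm, 24 mm thick, with a square recess, 52 x 52 mm, edges parallel to the board's, in the middle of its top (pale floor), 12 mm deep, so that its floor is 12 mm above the table. Four small brass studs at its corners. Origin at the centre of its underside; x and y along its edges.
- round_recess (a point): centre of the mouth of the round recess, level with the top of its board (24 mm above the table); z up.
- square_recess (a point): centre of the mouth of the square recess, level with the top of its board (24 mm above the table); z up, x and y along the recess's edges.
- caddy: fixed open wooden tray, 280 mm long along its x, 70 mm wide, 30 mm high, with four compartments, standing roughly along world x between the rosettes (+y side) and the boards (-y side). Origin at the centre of its underside. Its bottles reach 114 mm above the table.
- bottle0: paint bottle, closed, 44 mm diameter, 105 mm tall, red, standing loose in a compartment of the caddy (nearest the robot). Origin at the centre of its underside. To be left alone.
- bottle1: paint bottle, closed, 44 mm diameter, 100 mm tall, blue, standing loose in a compartment of the caddy (second). Origin at the centre of its underside. To be left alone.
- bottle2: paint bottle, closed, 44 mm diameter, 110 mm tall, green, standing loose in a compartment of the caddy (third). Origin at the centre of its underside. To be left alone.
- bottle3: paint bottle, closed, 44 mm diameter, 100 mm tall, yellow, standing loose in a compartment of the caddy (farthest). Origin at the centre of its underside. To be left alone.
There are look-alikes about, which are no part of the job. There is more than one size of the square_rosette; the job needs the smallest.

How it is judged:
On the way, in this order (a step that is already met when the one before it is completed fails the run):
1. the round rosette lies fully home in the round recess, let go (horizontal distance between round_rosette and round_recess below 0.005 m and z of round_rosette in the frame of round_recess below -0.0095 m and angle between round_rosette's own z axis and vertical below 0.08 rad and contact force between the fingers and round_rosette below 0.05 N and linear speed of round_rosette below 0.03 m/s), for 0.2 s.
2. the square rosette is held just above the square recess, aligned, touching nothing but the fingers (horizontal distance between square_rosette and square_recess below 0.004 m and z of square_rosette in the frame of square_recess between 0.004 and 0.018 m and angle between square_rosette's own z axis and vertical below 0.08 rad and (angle between the x axis of square_rosette and the x axis of square_board, either way round below 0.1 rad or angle between the x axis of square_rosette and the y axis of square_board, either way round below 0.1 rad) and contact force between the fingers and square_rosette above 0.5 N and linear speed of square_rosette below 0.03 m/s and contact force between square_rosette and square_board below 0.05 N and contact force between square_rosette and round_board below 0.05 N and contact force between square_rosette and round_rosette below 0.05 N and contact force between square_rosette and hex_rosette below 0.05 N), for 0.3 s.
At the end, for the whole second after the job is handed in: Round rosette released in its recess (5 mm, sunk 9.5 mm or more, level). Square rosette held still, underside 4 to 18 mm above its board, centred within 4 mm, edges parallel within 0.1 rad, level within 0.08, touching only the fingers. Bottles within 25 mm, hexagon within 20 mm of their start (all of step 1 and all of step 2 and distance of each of bottle0, bottle1, bottle2, bottle3 from where it was at the start of the episode below 0.025 m and angle between each of bottle0, bottle1, bottle2, bottle3's own z axis and vertical below 0.25 rad and distance of hex_rosette from where it was at the start of the episode below 0.02 m); the arm keeps its last pose, push and grip.
It fails at once if a paint bottle is knocked aside or tipped (distance of any of bottle0, bottle1, bottle2, bottle3 from where it was at the start of the episode above 0.025 m or angle between any of bottle0, bottle1, bottle2, bottle3's own z axis and vertical above 0.25 rad).
It fails at once if the blue hexagonal rosette is moved (distance of hex_rosette from where it was at the start of the episode above 0.02 m).
It fails at once if the square rosette touches the board with the square recess (contact force between square_rosette and square_board above 0.3 N).
It fails at once if a rosette is dropped (falls free by more than about 18 mm) ((linear speed of round_rosette above 0.6 m/s and contact force between the fingers and round_rosette below 0.05 N) or (linear speed of square_rosette above 0.6 m/s and contact force between the fingers and square_rosette below 0.05 N)).
It also fails if it takes over 72 s, if anything falls off the work surface, if the arm or the gripper's body presses on something with over 40 N, if the wrist force passes 120 N, or if a joint passes its speed limit or range.

## Working session

There is one attempt and no reset: what is moved stays moved. The work goes in short steps, Python scripts to look and compute and a tool call to move; the robot and the scene stay as the last step left them, time stands still between calls to the robot, and variables do not carry over. Pictures are saved under pics/ and viewed, at most 13 in all, crops included, and the job is handed in when it is done.

Besides the shell and the picture viewer there is one more tool, called after ">>>" as name(argument=value, ...) on one line, values as JSON. arm_command: Moves the arm, as the interface text tells. Its arguments: {"type":"object","properties":{"moves":{"type":"array"},"newtons":{"type":"number"}},"required":["moves"]}

```bash
mkdir -p pics; ls; cat > h.py <<'E'
import numpy as np, cv2
from scipy.spatial.transform import Rotation as R
from workcell import *
def Rq(q): return R.from_quat([q[1],q[2],q[3],q[0]]).as_matrix()
def cam(name,st=None):
    c=camera_info(name); f=200/np.tan(np.radians(c["fovy"])/2)
    if "eye" in c: M=np.eye(4); M[:3,:3]=Rq(c["orientation"]); M[:3,3]=c["eye"]
    else:
        st=st or get_state(); T=np.eye(4); T[:3,:3]=Rq(st["orientation"]); T[:3,3]=st["tcp_pos"]; M=T@np.array(c["tool_from_camera"])
    return dict(f=f,cx=c["cx"],cy=c["cy"],k1=c["k1"],M=M)
def rays(c,px):
    d=(np.atleast_2d(px).astype(float)-[c["cx"],c["cy"]])/c["f"]; u=d.copy()
    for _ in range(20): u=d/(1+c["k1"]*(u**2).sum(1,keepdims=True))
    return np.c_[u,np.ones(len(u))]
def at_depth(c,px,z): return (rays(c,px)*np.reshape(z,(-1,1)))@c["M"][:3,:3].T+c["M"][:3,3]
def at_z(c,px,h):
    r=rays(c,px)@c["M"][:3,:3].T; o=c["M"][:3,3]
    return o+r*((h-o[2])/r[:,2:])
E
python3 - <<'E'
from h import *
for n in ["top","scene"]:
    p,d=read_camera(n); cv2.imwrite(f"pics/{n}0.png",p); np.save(f"{n}_d.npy",d); c=cam(n)
    print(n,camera_info(n))
    for l in ["round_rosette","square_rosette","hex_rosette","round_board","square_board","caddy","bottle0"]:
        for r in recognise(n,l):
            u,v=r["point"]; z=d[int(v),int(u)]
            print(l,np.round(r["point"]),round(r["confidence"],2),at_depth(c,[u,v],z).round(3))
E
```

```text
pics
top {'fovy': 43.650984305324734, 'cx': 322.39075648155233, 'cy': 199.59738288929384, 'k1': -0.1380251172979832, 'eye': array([0.44437385, 0.01772655, 1.27175496]), 'orientation': array([-0.04745212,  0.71376979, -0.69776258,  0.03752816])}
round_rosette [266. 258.] 0.72 [[0.445 0.173 0.043]]
square_rosette [217. 189.] 0.97 [[0.613 0.299 0.056]]
square_rosette [280. 154.] 0.76 [[0.702 0.146 0.06 ]]
square_rosette [253. 194.] 0.75 [[0.604 0.21  0.04 ]]
square_rosette [333. 249.] 0.2 [[0.47  0.008 0.108]]
hex_rosette [211. 244.] 0.74 [[0.475 0.309 0.047]]
square_board [432. 262.] 0.78 [[ 0.445 -0.243  0.013]]
caddy [334. 214.] 0.61 [[0.562 0.007 0.003]]
bottle0 [336. 197.] 0.76 [[0.592 0.004 0.114]]
bottle0 [334. 250.] 0.69 [[0.467 0.005 0.107]]
bottle0 [336. 169.] 0.53 [[0.661 0.004 0.1  ]]
scene {'fovy': 53.05397824391844, 'cx': 321.71919902928124, 'cy': 200.89911243084694, 'k1': -0.07081074148951116, 'eye': array([ 0.94377092, -0.14681185,  0.74042829]), 'orientation': array([-0.22738347,  0.80620407,  0.52618362, -0.14650103])}
round_rosette [358. 150.] 0.71 [[0.453 0.161 0.022]]
square_rosette [455. 188.] 0.85 [[0.635 0.301 0.034]]
square_rosette [413. 252.] 0.69 [[0.73  0.138 0.047]]
square_rosette [410. 197.] 0.67 [[0.619 0.198 0.041]]
hex_rosette [420. 139.] 0.86 [[0.486 0.306 0.03 ]]
round_board [200. 291.] 0.71 [[ 0.629 -0.257  0.014]]
round_board [297. 167.] 0.31 [[0.481 0.004 0.077]]
square_board [184. 210.] 0.83 [[ 0.443 -0.243  0.013]]
caddy [312. 236.] 0.81 [[ 0.608 -0.019  0.016]]
bottle0 [317. 221.] 0.91 [[ 0.612 -0.009  0.08 ]]
bottle0 [296. 167.] 0.76 [[0.479 0.002 0.078]]
bottle0 [304. 194.] 0.57 [[ 0.545 -0.006  0.077]]
```

```bash
python3 -c "
import cv2
p=cv2.imread('pics/top0.png'); cv2.imwrite('pics/top1.png',cv2.resize(p[100:300,180:480],None,fx=2.6,fy=2.6,interpolation=2))
"
```

```text
(no output)
```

View pics/top1.png

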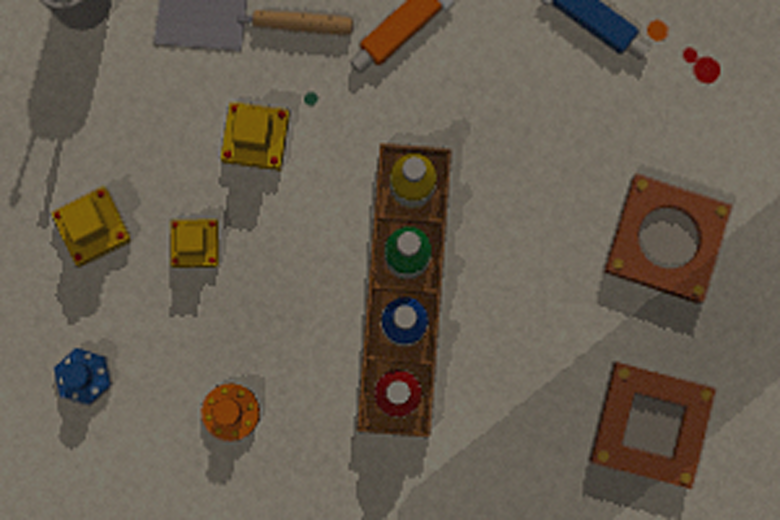

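View pics/scene0.png

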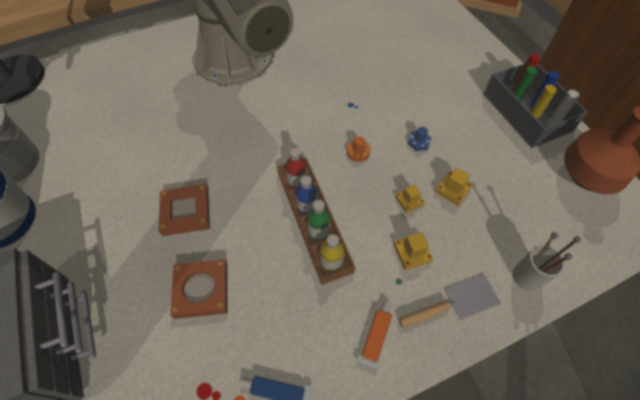

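The pictures (full-frame top pixels):
- **Yellow squares:** (217,189) is medium and turned, (280,154) is the largest, and (253,194) is the smallest, so that is the one I want.
- **Orange:** the round rosette is at (266,258). The orange tube at about (334,110) is only a look-alike.
- **Blue hexagon:** (211,244).
- **Boards:** round recess at about (437,192), square recess at about (431,264).

Next I'll measure them from both views.

```bash
cat >> h.py <<'E'
def rect(xy):
    (x,y),(w,h),a=cv2.minAreaRect(xy.astype(np.float32)*1000)
    return np.round([x,y,w,h],1),round((a+45)%90-45,1)
def blob(p,d,c,px,rad,hlo,hhi,zlo,zhi):
    hsv=cv2.cvtColor(p,cv2.COLOR_BGR2HSV); v,u=np.mgrid[:400,:640]
    m=(np.hypot(u-px[0],v-px[1])<rad)&(hsv[...,0]>=hlo)&(hsv[...,0]<=hhi)&(hsv[...,1]>110)&(d>0)
    P=at_depth(c,np.c_[u[m],v[m]],d[m]); k=(P[:,2]>zlo)&(P[:,2]<zhi); return P[k],np.c_[u[m],v[m]][k]
E
python3 - <<'E'
from h import *
T={"round":[(266,258),(358,150),16,4,18],"sqS":[(253,194),(410,197),16,20,35],"sqM":[(217,189),(455,188),20,20,35],"sqL":[(280,154),(413,252),21,20,35],"rb":[(437,192),(200,291),45,0,14],"sb":[(431,264),(184,210),40,0,14]}
for i,n in enumerate(["top","scene"]):
    p=cv2.imread(f"pics/{n}0.png"); d=np.load(f"{n}_d.npy"); c=cam(n)
    for k,t in T.items():
        b='b' in k
        for nm,lo,hi in ([("top",.016,.035)] if b else [("boss",.036,.08),("base",.005,.025)]):
            P,_=blob(p,d,c,t[i],t[2],t[3],t[4],lo,hi)
            print(n,k,nm,len(P),"med",np.median(P,0).round(4),"mean",P.mean(0).round(4),*rect(P[:,:2])) if len(P)>5 else print(n,k,nm,len(P))
im=cv2.imread("pics/top0.png")[130:280,195:310]; cv2.imwrite("pics/crop.png",cv2.resize(im,None,fx=4,fy=4,interpolation=2))
E
```

```text
top round boss 87 med [0.4451 0.1695 0.0435] mean [0.4448 0.1702 0.0435] [445.2 170.7  24.5  22.9] 1.7
top round base 263 med [0.4446 0.1676 0.0135] mean [0.4445 0.1694 0.0136] [444.1 171.   52.7  56.3] 1.2
top sqS boss 102 med [0.61   0.2111 0.0434] mean [0.6092 0.2112 0.0434] [609.  211.1  24.7  23.4] -0.2
top sqS base 189 med [0.6048 0.2042 0.0136] mean [0.6076 0.2078 0.0134] [609.8 212.   47.   46.7] 2.5
top sqM boss 212 med [0.6237 0.3131 0.0565] mean [0.6235 0.313  0.0553] [624.2 314.1  35.6  34.3] 26.8
top sqM base 271 med [0.6143 0.304  0.0177] mean [0.6187 0.3087 0.0173] [623.5 314.6  60.3  60.1] 27.8
top sqL boss 206 med [0.7169 0.1549 0.0562] mean [0.7169 0.1547 0.0552] [718.1 155.5  34.5  34.6] -7.0
top sqL base 289 med [0.7061 0.1505 0.0176] mean [0.712  0.1531 0.0172] [718.5 155.6  60.3  61.6] -6.9
top rb top 1032 med [ 0.6218 -0.2504  0.0234] mean [ 0.6226 -0.2511  0.0234] [ 623.7 -252.7  102.2  101.6] -16.7
top sb top 1093 med [ 0.4421 -0.2373  0.0236] mean [ 0.4416 -0.2369  0.0236] [ 441.1 -238.   101.3   99.7] -13.6
scene round boss 95 med [0.4463 0.166  0.0434] mea
[... 322 characters left out ...]
.6163 0.2023 0.0146] [609.  208.9  44.9  46.7] 2.6
scene sqM boss 303 med [0.6264 0.3064 0.0562] mean [0.6263 0.308  0.0533] [623.7 312.7  33.7  35.5] 27.9
scene sqM base 367 med [0.6348 0.2977 0.0184] mean [0.6312 0.3012 0.0172] [623.9 310.8  58.7  57.5] 28.0
scene sqL boss 379 med [0.7203 0.1495 0.057 ] mean [0.7196 0.1498 0.0541] [717.2 152.5  33.1  34.2] -7.0
scene sqL base 436 med [0.733  0.138  0.0184] mean [0.7268 0.1426 0.0174] [716.9 152.7  58.9  61.2] -6.9
scene rb top 1913 med [ 0.6285 -0.2556  0.0245] mean [ 0.6264 -0.2553  0.0242] [ 623.6 -254.6   99.5  102. ] -17.6
scene sb top 1428 med [ 0.4491 -0.2404  0.0248] mean [ 0.4458 -0.2403  0.0244] [ 441.2 -239.8   99.9  100.7] -13.8
```

View pics/crop.png

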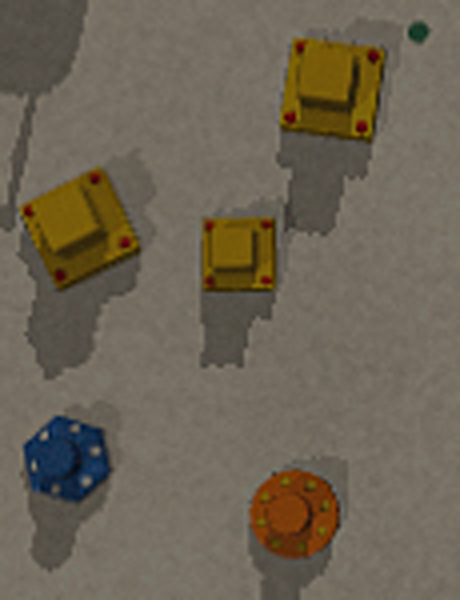

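The smallest yellow square measures 46 mm at (0.609, 0.210), and both views agree on it. The medium and large ones measure 60 mm. I'll move over the boards now and refine with the wrist camera.

```bash
cat >> h.py <<'E'
def down(yaw): # tool z down, tool y (closing line) at world angle yaw
    y=np.array([np.cos(yaw),np.sin(yaw),0]); z=np.array([0,0,-1.]); return np.c_[np.cross(y,z),y,z]
def plan(pos,yaw,n,start=None,g=1):
    s=get_state(); p,Rm=start or (s["tcp_pos"],Rq(s["orientation"])); p=np.array(p,float)
    tot=R.from_matrix(Rm.T@down(yaw)).as_rotvec(); print("turn",tot.round(3),"per row",np.linalg.norm(tot)/n)
    p0=p.copy()
    for i in range(1,n+1):
        t=p0+(np.array(pos)-p0)*i/n; sh=np.round(Rm.T@(t-p)*1000,1); rv=np.round(tot/n,4)
        print([g,*sh.tolist(),*rv.tolist()]); p=p+Rm@sh/1000; Rm=Rm@R.from_rotvec(rv).as_matrix()
    return p,Rm
E
python3 - <<'E'
from h import *
s=get_state(); M=Rq(s["orientation"]); print(M.round(3),s["tcp_pos"],s["clock"]); print(np.array(camera_info("wrist")["tool_from_camera"]).round(3),camera_info("wrist")["fovy"])
y=np.arctan2(M[1,1],M[0,1]); print("yaw",y)
plan([0.5,-0.25,0.30],y,8)
E
```

```text
[[ 0.951  0.311  0.   ]
 [ 0.311 -0.951 -0.   ]
 [-0.     0.    -1.   ]] [ 0.17857918 -0.5466107   0.23136943] 0.8
[[-0.    -0.95  -0.313  0.08 ]
 [ 1.    -0.    -0.    -0.   ]
 [ 0.    -0.313  0.95  -0.142]
 [ 0.     0.     0.     1.   ]] 68.73369837969906
yaw -1.2549908073490816
turn [ 0.  0. -0.] per row 2.1265297005809057e-05
[1, 49.7, -22.8, -8.6, 0.0, 0.0, -0.0]
[1, 49.7, -22.7, -8.6, 0.0, 0.0, -0.0]
[1, 49.7, -22.8, -8.6, 0.0, 0.0, -0.0]
[1, 49.7, -22.8, -8.5, 0.0, 0.0, -0.0]
[1, 49.7, -22.7, -8.6, 0.0, 0.0, -0.0]
[1, 49.7, -22.8, -8.6, 0.0, 0.0, -0.0]
[1, 49.7, -22.7, -8.6, 0.0, 0.0, -0.0]
[1, 49.7, -22.8, -8.6, 0.0, 0.0, -0.0]
```

>>> arm_command(moves=[1, 50, -23, -8, 0, 0, 0, 1, 50, -23, -8, 0, 0, 0, 1, 50, -23, -8, 0, 0, 0, 1, 50, -23, -8, 0, 0, 0, 1, 50, -23, -8, 0, 0, 0, 1, 50, -23, -8, 0, 0, 0, 1, 50, -23, -8, 0, 0, 0, 1, 50, -23, -8, 0, 0, 0])

```text
clock: 1.8
tcp_pos: [0.5029, -0.2461, 0.2958]
orientation: [0.0, 0.988, 0.157, 0.0]
wrist_force: [0.4, -0.3, -1.1]
finger_gap: 0.0853
grip_force: 0.0
```

>>> arm_command(moves=[1, 0, 0, 0, 0, 0, 0, 1, 0, 0, 0, 0, 0, 0, 1, 0, 0, 0, 0, 0, 0])

```text
clock: 2.17
tcp_pos: [0.5008, -0.2483, 0.2951]
orientation: [-0.0, 0.988, 0.156, -0.0]
wrist_force: [0.0, -0.3, -0.6]
finger_gap: 0.0856
grip_force: 0.0
```

```bash
cat >> h.py <<'E'
def wrist(tag):
    s=get_state(); p,d=read_camera("wrist"); cv2.imwrite(f"pics/{tag}.png",p); np.save(f"{tag}_d.npy",d); return p,d,cam("wrist",s),s
def project(c,X):
    q=(np.atleast_2d(X)-c["M"][:3,3])@c["M"][:3,:3]; u=q[:,:2]/q[:,2:]; u=u*(1+c["k1"]*(u**2).sum(1,keepdims=True)); return u*c["f"]+[c["cx"],c["cy"]]
E
python3 - <<'E'
from h import *
p,d,c,s=wrist("w1"); print(s["tcp_pos"],s["clock"])
for nm,X,f in [("rb",(.6237,-.2535,.024),.05),("sb",(.441,-.239,.024),.05)]:
    px=project(c,X)[0]; r=1.6*np.linalg.norm(project(c,np.add(X,(f,0,0)))[0]-px); print(nm,px,r)
    P,_=blob(p,d,c,px,r,0,14,.014,.04); print(len(P),np.median(P,0).round(4),*rect(P[:,:2]))
    # recess floor: pixels at z~12mm near centre
    v,u=np.mgrid[:400,:640]; m=(np.hypot(u-px[0],v-px[1])<r*.6)&(d>0); Q=at_depth(c,np.c_[u[m],v[m]],d[m]); Q=Q[Q[:,2]<.018]; print("floor",len(Q),np.median(Q,0).round(4),*rect(Q[:,:2]))
E
```

```text
[ 0.50075032 -0.24834546  0.29508447] 2.175
rb [352.76181771  70.51493381] 68.5042542563686
3837 [ 0.6282 -0.254   0.0229] [ 623.4 -255.4   97.7   98.4] -16.9
floor 1922 [ 0.6249 -0.2549  0.0112] [ 614.  -250.2  110.4   83.5] -29.4
sb [301.47213026 193.83588018] 53.07822271389483
2902 [ 0.446  -0.2402  0.0228] [ 441.4 -240.8   97.5   99.3] -13.7
floor 1120 [ 0.4385 -0.24    0.0114] [ 421.8 -236.1   51.6   85.9] -13.7
```

View pics/w1.png

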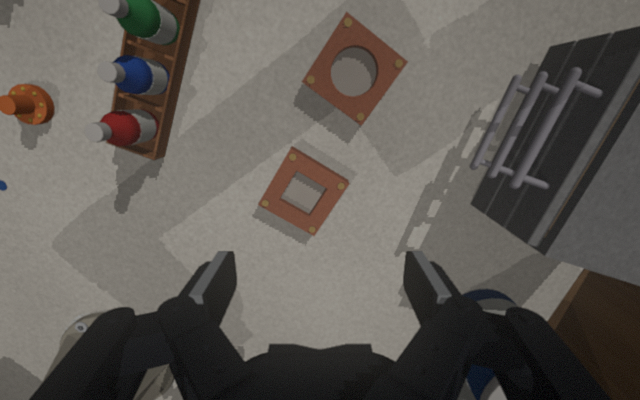

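The wrist view shows the round recess at (352,70) and the square recess at (302,190). All three views agree to within 3 mm. Next I'll go to the round rosette.

```bash
python3 - <<'E'
from h import *
s=get_state(); M=Rq(s["orientation"]); plan([0.41,0.155,0.20],np.arctan2(M[1,1],M[0,1]),10)
E
```

```text
turn [-0.  0.  0.] per row 4.834957325646847e-05
[1, 3.8, -41.2, 9.5, -0.0, 0.0, 0.0]
[1, 3.9, -41.1, 9.5, -0.0, 0.0, 0.0]
[1, 3.8, -41.2, 9.6, -0.0, 0.0, 0.0]
[1, 3.8, -41.2, 9.5, -0.0, 0.0, 0.0]
[1, 3.8, -41.2, 9.5, -0.0, 0.0, 0.0]
[1, 3.9, -41.1, 9.5, -0.0, 0.0, 0.0]
[1, 3.8, -41.2, 9.5, -0.0, 0.0, 0.0]
[1, 3.8, -41.2, 9.6, -0.0, 0.0, 0.0]
[1, 3.8, -41.1, 9.5, -0.0, 0.0, 0.0]
[1, 3.9, -41.2, 9.5, -0.0, 0.0, 0.0]
```

>>> arm_command(moves=[1, 4, -52, 4, 0, 0, 0, 1, 4, -51, 4, 0, 0, 0, 1, 5, -52, 4, 0, 0, 0, 1, 5, -51, 4, 0, 0, 0, 1, 5, -52, 12, 0, 0, 0, 1, 5, -51, 20, 0, 0, 0, 1, 5, -52, 23, 0, 0, 0, 1, 5, -51, 24, 0, 0, 0])

```text
clock: 3.22
tcp_pos: [0.4096, 0.1564, 0.1999]
orientation: [0.0, 0.988, 0.156, 0.001]
wrist_force: [0.9, 1.2, 0.5]
finger_gap: 0.0855
grip_force: 0.0
```

>>> arm_command(moves=[1, 0, 0, 0, 0, 0, 0, 1, 0, 0, 0, 0, 0, 0, 1, 0, 0, 0, 0, 0, 0])

```text
clock: 3.6
tcp_pos: [0.4108, 0.1547, 0.201]
orientation: [0.0, 0.988, 0.156, 0.001]
wrist_force: [-0.7, 0.6, -0.2]
finger_gap: 0.0852
grip_force: 0.0
```

```bash
cat >> h.py <<'E'
def ros(p,d,c,X,lo,hi,rad=.045):
    px=project(c,X)[0]; r=np.linalg.norm(project(c,np.add(X,(rad,0,0)))[0]-px); print("px",px.round(),"r",r.round())
    for nm,a,b in [("boss",.034,.06),("base",.007,.022)]:
        P,_=blob(p,d,c,px,r,lo,hi,a,b)
        if len(P)>20:
            (x,y),rr=cv2.minEnclosingCircle(P[:,:2].astype(np.float32)*1000)
            print(nm,len(P),"med",np.median(P,0).round(4),"p95z",np.percentile(P[:,2],90).round(4),"rect",*rect(P[:,:2]),"circ",round(x,1),round(y,1),round(rr,1))
E
python3 - <<'E'
from h import *
p,d,c,s=wrist("w2"); print(s["tcp_pos"],s["clock"])
ros(p,d,c,(.445,.169,.03),4,18)
E
```

```text
[0.4108014  0.15468783 0.20095313] 3.6
px [317. 142.] r 44.0
boss 499 med [0.4453 0.169  0.0427] p95z 0.0437 rect [444.8 168.8  25.   24.8] 38.6 circ 444.5 168.8 12.9
base 1248 med [0.4485 0.1699 0.0129] p95z 0.0139 rect [444.6 168.4  53.6  53.8] -27.7 circ 444.7 168.7 27.6
```

View pics/w2.png

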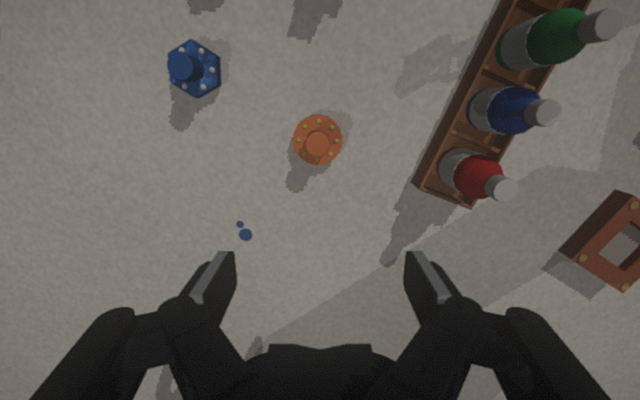

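The wrist view shows the orange rosette clearly at (317,140), which puts it at (0.4446, 0.1687) with its top at 43 mm. I'll descend over the boss to TCP z≈0.020 and grip.

>>> arm_command(moves=[1, 18, -2, 25, 0, 0, 0, 1, 18, -1, 40, 0, 0, 0, 1, 0, 0, 40, 0, 0, 0, 1, 0, 0, 40, 0, 0, 0, 1, 0, 0, 24, 0, 0, 0, 1, 0, 0, 12, 0, 0, 0, 1, 0, 0, 0, 0, 0, 0, 1, 0, 0, 0, 0, 0, 0])

```text
clock: 4.65
tcp_pos: [0.4443, 0.1699, 0.0203]
orientation: [0.0, 0.988, 0.157, 0.001]
wrist_force: [-0.4, 0.9, -0.6]
finger_gap: 0.0854
grip_force: 0.0
```

>>> arm_command(moves=[-1, 0, 0, 0, 0, 0, 0, -1, 0, 0, 0, 0, 0, 0, -1, 0, 0, 0, 0, 0, 0, -1, 0, 0, 0, 0, 0, 0, -1, 0, 0, 0, 0, 0, 0, -1, 0, 0, 0, 0, 0, 0, -1, 0, 0, 0, 0, 0, 0, -1, 0, 0, 0, 0, 0, 0], newtons=40)

```text
clock: 5.65
tcp_pos: [0.4434, 0.17, 0.0197]
orientation: [0.0, 0.988, 0.157, 0.0]
wrist_force: [-0.7, -1.5, 5.5]
finger_gap: 0.0248
grip_force: 39.2
```

>>> arm_command(moves=[-1, 0, 0, -15, 0, 0, 0, -1, 0, 0, -35, 0, 0, 0, -1, 0, 0, -45, 0, 0, 0, -1, 0, 0, -45, 0, 0, 0, -1, 0, 0, -30, 0, 0, 0, -1, 0, 0, 0, 0, 0, 0, -1, 0, 0, 0, 0, 0, 0])

```text
clock: 6.52
tcp_pos: [0.4425, 0.1699, 0.1882]
orientation: [0.0, 0.988, 0.157, -0.001]
wrist_force: [-0.3, 1.0, -1.9]
finger_gap: 0.0246
grip_force: 39.3
```

```bash
python3 - <<'E'
from h import *
p,d,c,s=wrist("w3"); print(s["tcp_pos"],s["clock"],s["finger_gap"],s["grip_force"])
T=np.array(s["tcp_pos"]); b=.1697
px=project(c,T+[0,0,0.01])[0]; print(px)
for nm,a,e in [("boss",.0,.03),("base",-.02,-.001)]:
    P,_=blob(p,d,c,px,140,4,18,T[2]+a,T[2]+e)
    Q=(P-T)@Rq(s["orientation"])*1000
    if len(P): print(nm,len(P),"tool-frame med",np.median(Q,0).round(1),"min",Q.min(0).round(1),"max",Q.max(0).round(1))
M=Rq(s["orientation"]); plan([0.6235,-0.2545,0.19],np.arctan2(M[1,1],M[0,1]),10)
E
```

```text
[0.44246364 0.16986116 0.18822625] 6.525 0.024590715394742904 39.33324873447418
[320.19601179 262.75041734]
boss 2881 tool-frame med [  6.2  -0.1 -22.7] min [-11.2 -23.9 -24.8] max [14.4 23.4 -0.2]
base 3070 tool-frame med [16.5 -0.1  6.9] min [ -1.  -27.5   1. ] max [28.8 26.8 19.4]
turn [-0.     0.003  0.   ] per row 0.00026026101787342135
[1, 4.1, 46.0, -0.2, -0.0, 0.0003, 0.0]
[1, 4.0, 45.9, -0.3, -0.0, 0.0003, 0.0]
[1, 4.1, 46.0, -0.2, -0.0, 0.0003, 0.0]
[1, 4.0, 46.0, -0.3, -0.0, 0.0003, 0.0]
[1, 4.1, 45.9, -0.2, -0.0, 0.0003, 0.0]
[1, 4.1, 46.0, -0.2, -0.0, 0.0003, 0.0]
[1, 4.0, 46.0, -0.3, -0.0, 0.0003, 0.0]
[1, 4.1, 45.9, -0.2, -0.0, 0.0003, 0.0]
[1, 4.1, 46.0, -0.2, -0.0, 0.0003, 0.0]
[1, 4.0, 45.9, -0.3, -0.0, 0.0003, 0.0]
```

View pics/w3.png

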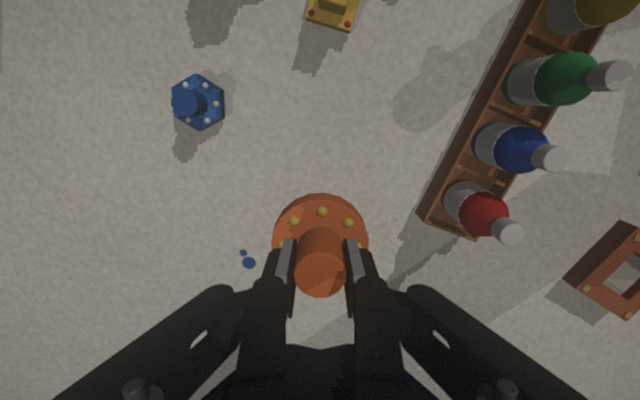

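The rosette is held at (320,240), about 1 mm off along tool x, with its underside 20 mm below the TCP. I'll carry it over the bottles.

>>> arm_command(moves=[-1, 2, 23, 0, 0, 0, 0, -1, 4, 46, 0, 0, 0, 0, -1, 4, 48, 0, 0, 0, 0, -1, 4, 48, 0, 0, 0, 0, -1, 4, 48, 0, 0, 0, 0, -1, 4, 48, 0, 0, 0, 0, -1, 4, 48, 0, 0, 0, 0, -1, 4, 48, 0, 0, 0, 0])

```text
clock: 7.58
tcp_pos: [0.5821, -0.1612, 0.1872]
orientation: [-0.001, 0.988, 0.157, -0.001]
wrist_force: [1.3, 0.1, -0.9]
finger_gap: 0.0244
grip_force: 39.4
```

>>> arm_command(moves=[-1, 4, 46, 0, 0, 0, 0, -1, 4, 36, 0, 0, 0, 0, -1, 2, 20, 0, 0, 0, 0, -1, 0, 0, 40, 0, 0, 0, -1, 0, 0, 40, 0, 0, 0, -1, 0, 0, 12, 0, 0, 0, -1, 0, 0, 0, 0, 0, 0, -1, 0, 0, 0, 0, 0, 0])

```text
clock: 8.57
tcp_pos: [0.6247, -0.2543, 0.0989]
orientation: [0.001, 0.988, 0.157, 0.001]
wrist_force: [-0.1, -0.1, 0.2]
finger_gap: 0.0246
grip_force: 39.5
```

```bash
python3 - <<'E'
from h import *
p,d,c,s=wrist("w4"); print(s["tcp_pos"],s["orientation"],s["clock"],s["finger_gap"],s["grip_force"])
T=np.array(s["tcp_pos"]); M=Rq(s["orientation"])
X=(.6235,-.2545,.024); px=project(c,X)[0]; P,_=blob(p,d,c,px,140,0,14,.014,.034); print(len(P),np.median(P,0),*rect(P[:,:2]))
print("to go tool mm",(M.T@(np.array([.6225,-.2548,.032])-T)*1000).round(1))
E
```

```text
[ 0.62466015 -0.25432333  0.09890613] [8.10140663e-04 9.87546622e-01 1.57321568e-01 9.67837169e-04] 8.575 0.024632970216691443 39.488457441329956
7143 [ 0.64905802 -0.24123596  0.02286681] [ 583.4 -250.1  113.4  195.9] -7.3
to go tool mm [-2.3 -0.3 66.9]
```

View pics/w4.png

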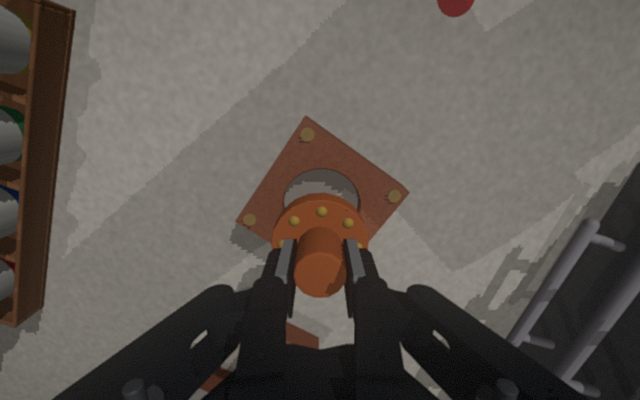

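```bash
python3 - <<'E'
from h import *
s=get_state(); c=cam("wrist",s); p=cv2.imread("pics/w4.png"); d=np.load("w4_d.npy")
C=at_z(c,[[305,117],[410,192],[236,220]],.024); print(C.round(4),"mid R-L",((C[1]+C[2])/2).round(4))
# board edges: pixels at board top, restricted to board, rect fit with boundary limited to the visible part
P,q=blob(p,d,c,(320,170),100,0,12,.019,.030); P=P[(P[:,0]>.6)|True]
L=P[(abs(P[:,0]-.6235)<.075)&(abs(P[:,1]+.2545)<.075)]
a=np.radians(-16.9); e=np.array([[np.cos(a),np.sin(a)],[-np.sin(a),np.cos(a)]]); B=L[:,:2]@e.T*1000; o=e@[623.5,-254.5]
k=e@(C[:,:2].T*1000); print("corners in board frame rel",(k.T-o).round(1)); print("extents",np.percentile(B,[.3,99.7],axis=0).round(1)-o)
# recess rim: floor pixels >=; far rim circle fit
v,u=np.mgrid[:400,:640]; m=(d>0)&(abs(u-320)<60)&(v>140)&(v<240); Q=at_depth(c,np.c_[u[m],v[m]],d[m]); pix=np.c_[u[m],v[m]]
hsv=cv2.cvtColor(p,cv2.COLOR_BGR2HSV)[...,1][m]; f=(hsv<90); 
from scipy.optimize import least_squares
pts=[]
for col in range(290,352,2):
    vv=pix[f&(pix[:,0]==col)][:,1]
    if len(vv): pts.append((col,vv.min()-.5))
W=at_z(c,pts,.024)[:,:2]*1000
r=least_squares(lambda x:np.hypot(W[:,0]-x[0],W[:,1]-x[1])-31,[623,-254],loss="soft_l1"); print("rim centre",r.x.round(1),np.abs(r.fun).mean().round(2),len(W))
E
```

```text
[[ 0.6859 -0.2233  0.024 ]
 [ 0.6573 -0.3178  0.024 ]
 [ 0.5922 -0.1943  0.024 ]] mid R-L [ 0.6248 -0.256   0.024 ]
corners in board frame rel [[ 50.6  48. ]
 [ 50.7 -50.7]
 [-47.4  48.6]]
extents [[-48.45697793 -49.84376057]
 [ 50.54302207  48.25623943]]
rim centre [ 624.5 -255.9] 4.12 31
```

>>> arm_command(moves=[-1, -2, 1, 20, 0, 0, 0, -1, 0, 0, 20, 0, 0, 0, -1, 0, 0, 11, 0, 0, 0, -1, 0, 0, 0, 0, 0, 0, -1, 0, 0, 0, 0, 0, 0])

```text
clock: 9.25
tcp_pos: [0.6228, -0.2558, 0.0475]
orientation: [0.001, 0.988, 0.157, 0.001]
wrist_force: [0.7, -0.2, -0.1]
finger_gap: 0.0248
grip_force: 39.5
```

>>> arm_command(moves=[-1, 0, 0, 4, 0, 0, 0, -1, 0, 0, 4, 0, 0, 0, -1, 0, 0, 4, 0, 0, 0, -1, 0, 0, 0, 0, 0, 0])

```text
clock: 9.75
tcp_pos: [0.6217, -0.2552, 0.0337]
orientation: [-0.0, 0.988, 0.157, -0.0]
wrist_force: [0.3, 0.8, 0.0]
finger_gap: 0.0248
grip_force: 39.5
```

>>> arm_command(moves=[-1, 0, 0, 1, 0, 0, 0, -1, 0, 0, 1, 0, 0, 0, -1, 0, 0, 0, 0, 0, 0])

```text
clock: 10.12
tcp_pos: [0.6221, -0.2555, 0.0323]
orientation: [0.0, 0.988, 0.157, -0.0]
wrist_force: [0.9, 0.1, 0.7]
finger_gap: 0.0245
grip_force: 39.5
```

>>> arm_command(moves=[-1, 0, 0, 1, 0, 0, 0, -1, 0, 0, 0, 0, 0, 0])

```text
clock: 10.38
tcp_pos: [0.6222, -0.2556, 0.0318]
orientation: [0.0, 0.988, 0.157, 0.0]
wrist_force: [-0.9, 0.2, 3.0]
finger_gap: 0.0247
grip_force: 39.7
```

It has touched the floor, with about 3 N of force. I'll release it and rise.

>>> arm_command(moves=[0, 0, 0, 0, 0, 0, 0, 1, 0, 0, 0, 0, 0, 0, 1, 0, 0, 0, 0, 0, 0, 1, 0, 0, 0, 0, 0, 0, 1, 0, 0, 0, 0, 0, 0, 1, 0, 0, -20, 0, 0, 0, 1, 0, 0, -40, 0, 0, 0, 1, -30, 0, -50, 0, 0, 0])

```text
clock: 11.38
tcp_pos: [0.5939, -0.264, 0.1411]
orientation: [-0.001, 0.987, 0.158, -0.0]
wrist_force: [-0.6, -1.2, 0.3]
finger_gap: 0.0852
grip_force: 0.0
```

>>> arm_command(moves=[1, -30, 0, -50, 0, 0, 0, 1, 0, 0, 0, 0, 0, 0, 1, 0, 0, 0, 0, 0, 0])

```text
clock: 11.75
tcp_pos: [0.5651, -0.2742, 0.1913]
orientation: [0.0, 0.988, 0.157, 0.0]
wrist_force: [-0.3, 0.3, -0.0]
finger_gap: 0.0854
grip_force: 0.0
```

```bash
python3 - <<'E'
from h import *
p,d,c,s=wrist("w5"); print(s["tcp_pos"],s["clock"],s["finger_gap"])
X=(.6240,-.2555,.03); px=project(c,X)[0]
P,_=blob(p,d,c,px,60,4,18,.048,.07); print("boss top",len(P),np.median(P,0).round(4),*rect(P[:,:2]))
P,_=blob(p,d,c,px,110,0,18,.017,.030); print("board+base",len(P),*rect(P[:,:2]))
y0,x0=int(px[1]),int(px[0]); cv2.imwrite("pics/w5c.png",cv2.resize(p[max(0,y0-80):y0+80,x0-100:x0+100],None,fx=3,fy=3))
print(px)
M=Rq(s["orientation"]); plan([0.575,0.19,0.21],-np.pi/2+.026,12)
E
```

```text
[ 0.56508629 -0.27420618  0.19129059] 11.75 0.08535426195059269
boss top 609 [ 0.623  -0.2548  0.0547] [ 622.8 -255.    24.6   24.7] -27.5
board+base 7988 [ 623.3 -255.5   98.5   98.7] -16.9
[320.35569987 117.99155765]
turn [-0.001  0.001  0.29 ] per row 0.024152326174026875
[1, 12.8, -36.5, -1.6, -0.0001, 0.0001, 0.0242]
[1, 11.9, -36.7, -1.6, -0.0001, 0.0001, 0.0242]
[1, 11.1, -37.1, -1.7, -0.0001, 0.0001, 0.0242]
[1, 10.1, -37.3, -1.6, -0.0001, 0.0001, 0.0242]
[1, 9.2, -37.5, -1.6, -0.0001, 0.0001, 0.0242]
[1, 8.3, -37.8, -1.7, -0.0001, 0.0001, 0.0242]
[1, 7.4, -37.9, -1.6, -0.0001, 0.0001, 0.0242]
[1, 6.5, -38.1, -1.6, -0.0001, 0.0001, 0.0242]
[1, 5.5, -38.3, -1.7, -0.0001, 0.0001, 0.0242]
[1, 4.7, -38.4, -1.6, -0.0001, 0.0001, 0.0242]
[1, 3.7, -38.4, -1.7, -0.0001, 0.0001, 0.0242]
[1, 2.7, -38.6, -1.6, -0.0001, 0.0001, 0.0242]
```

View pics/w5c.png

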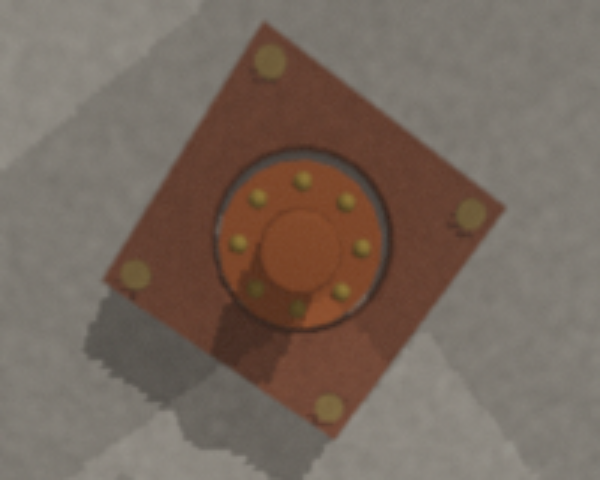

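The orange rosette sits inside the rim, with its boss centre 0.7 mm from the board centre and its top at 55 mm, as it should be. Now the square one.

>>> arm_command(moves=[1, 13, -36, -6, 0, 0, 0.03, 1, 12, -37, -6, 0, 0, 0.03, 1, 11, -37, -4, 0, 0, 0.03, 1, 10, -37, -2, 0, 0, 0.03, 1, 9, -38, 0, 0, 0, 0.03, 1, 8, -38, 0, 0, 0, 0.03, 1, 7, -38, 0, 0, 0, 0.03, 1, 6, -38, 0, 0, 0, 0.03])

```text
clock: 12.8
tcp_pos: [0.5762, 0.0367, 0.207]
orientation: [-0.0, 0.999, 0.038, -0.002]
wrist_force: [0.2, 0.5, -0.5]
finger_gap: 0.0856
grip_force: 0.0
```

>>> arm_command(moves=[1, 5, -38, 0, 0, 0, 0.03, 1, 4, -38, 0, 0, 0, 0.02, 1, 3, -38, 0, 0, 0, 0, 1, 3, -38, 0, 0, 0, 0, 1, 0, 0, 0, 0, 0, 0, 1, 0, 0, 0, 0, 0, 0, 1, 0, 0, 0, 0, 0, 0])

```text
clock: 13.68
tcp_pos: [0.5863, 0.1449, 0.2103]
orientation: [-0.016, 0.999, 0.047, -0.001]
wrist_force: [-0.2, 0.1, -0.5]
finger_gap: 0.0853
grip_force: 0.0
```

```bash
python3 - <<'E'
from h import *
p,d,c,s=wrist("w6"); print(s["tcp_pos"],s["clock"]); T=s["tcp_pos"]; M=Rq(s["orientation"]); print("yaw of y",np.degrees(np.arctan2(M[1,1],M[0,1])))
ros(p,d,c,(.609,.2095,.03),16,35,.045)
print("to go", (M.T@(np.array([.609,.2095,.02])-T)*1000).round(1))
E
```

```text
[0.5862651  0.14489098 0.21031994] 13.675
yaw of y -84.6151219063683
px [269. 148.] r 42.0
boss 625 med [0.6102 0.2092 0.0427] p95z 0.0438 rect [608.9 210.4  26.5  26.5] 3.6 circ 609.6 210.0 17.1
base 758 med [0.619  0.1998 0.0128] p95z 0.014 rect [609.2 209.6  45.7  44.9] 2.1 circ 609.2 209.5 31.3
to go [ 28.8 -55.9 192.2]
```

View pics/w6.png

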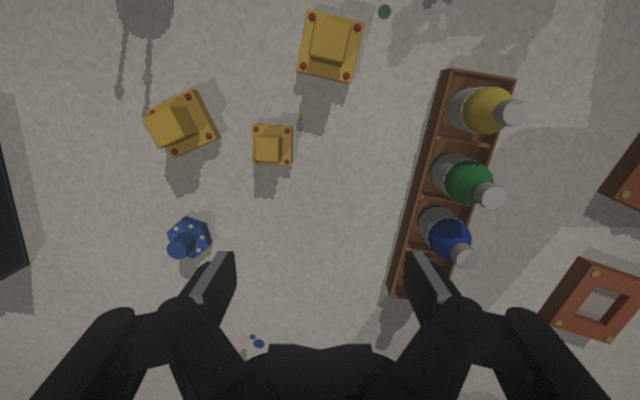

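The wrist joint (6) hit its limit, so the pose fell short and tilted slightly. The square boss allows a quarter turn instead, with the fingers closing along x. The smallest yellow is confirmed at (272,145), giving (0.609, 0.2097) with yaw about 2°.

>>> arm_command(moves=[1, 0, 0, 0, 0, 0, -0.165, 1, 0, 0, 0, 0, 0, -0.165, 1, 0, 0, 0, 0, 0, -0.165, 1, 0, 0, 0, 0, 0, -0.165, 1, 0, 0, 0, 0, 0, -0.165, 1, 0, 0, 0, 0, 0, -0.165, 1, 0, 0, 0, 0, 0, -0.165, 1, 0, 0, 0, 0, 0, -0.165])

```text
clock: 14.72
tcp_pos: [0.5863, 0.1451, 0.2105]
orientation: [-0.013, 0.758, 0.652, 0.009]
wrist_force: [-0.4, 0.5, 0.5]
finger_gap: 0.0851
grip_force: 0.0
```

>>> arm_command(moves=[1, 0, 0, 0, 0, 0, -0.165, 1, 0, 0, 0, 0, 0, 0, 1, 0, 0, 0, 0, 0, 0])

```text
clock: 15.1
tcp_pos: [0.5862, 0.1455, 0.2103]
orientation: [-0.013, 0.705, 0.709, 0.01]
wrist_force: [-0.6, -0.3, -0.4]
finger_gap: 0.0855
grip_force: 0.0
```

```bash
python3 - <<'E'
from h import *
s=get_state(); M=Rq(s["orientation"]); print(s["joint_pos"],s["tcp_pos"]); print(M.round(3))
plan([.609,.165,.2],np.radians(2.2),4)
E
```

```text
[0.09383972 0.37376798 0.08077893 1.27810605 0.0329496  1.65826003] [0.58624262 0.14546181 0.21032556]
[[-0.006  1.    -0.003]
 [ 0.999  0.006  0.033]
 [ 0.033 -0.003 -0.999]]
turn [-0.003 -0.033 -0.032] per row 0.011487348881290882
[1, 4.8, 5.7, 2.7, -0.0007, -0.0082, -0.008]
[1, 4.7, 5.8, 2.7, -0.0007, -0.0082, -0.008]
[1, 4.7, 5.8, 2.7, -0.0007, -0.0082, -0.008]
[1, 4.7, 5.8, 2.6, -0.0007, -0.0082, -0.008]
```

>>> arm_command(moves=[1, 5, 6, 3, -0.001, -0.0083, -0.008, 1, 5, 6, 3, -0.001, -0.0083, -0.008, 1, 4, 6, 3, -0.001, -0.0083, -0.008, 1, 5, 5, 2, 0, -0.008, -0.008, 1, 0, 0, 0, 0, 0, 0, 1, 0, 0, 0, 0, 0, 0, 1, 0, 0, 0, 0, 0, 0])

```text
clock: 15.98
tcp_pos: [0.6087, 0.1654, 0.1998]
orientation: [0.0, 0.692, 0.722, 0.0]
wrist_force: [0.5, -0.4, -0.3]
finger_gap: 0.0854
grip_force: 0.0
```

```bash
python3 - <<'E'
from h import *
p,d,c,s=wrist("w7"); T=s["tcp_pos"]; M=Rq(s["orientation"]); print(T,M.round(3))
ros(p,d,c,(.609,.2095,.03),16,35,.045)
X=(.609,.2095,.014); px=project(c,X)[0]; P,_=blob(p,d,c,px,80,16,35,.005,.06); P=P[np.hypot(P[:,0]-.609,P[:,1]-.2095)<.037]; print("all",*rect(P[:,:2]))
print("to go", (M.T@(np.array([.609,.2097,.02])-T)*1000).round(1))
E
```

```text
[0.60867632 0.16535752 0.19978402] [[-0.041  0.999  0.   ]
 [ 0.999  0.041 -0.   ]
 [-0.     0.    -1.   ]]
px [322. 136.] r 43.0
boss 690 med [0.6089 0.2107 0.0427] p95z 0.0437 rect [609.  210.2  25.6  26.3] 2.3 circ 608.7 210.3 17.3
base 892 med [0.6081 0.2169 0.0129] p95z 0.0138 rect [608.9 210.4  45.   45. ] 2.1 circ 608.7 210.7 31.0
all [608.9 210.4  45.   45. ] 2.1
to go [ 44.3   2.1 179.8]
```

>>> arm_command(moves=[1, 22, 1, 25, 0, 0, 0, 1, 23, 1, 40, 0, 0, 0, 1, 0, 0, 40, 0, 0, 0, 1, 0, 0, 40, 0, 0, 0, 1, 0, 0, 23, 0, 0, 0, 1, 0, 0, 12, 0, 0, 0, 1, 0, 0, 0, 0, 0, 0, 1, 0, 0, 0, 0, 0, 0])

```text
clock: 17.02
tcp_pos: [0.61, 0.2107, 0.021]
orientation: [0.001, 0.692, 0.722, 0.001]
wrist_force: [-0.4, 0.2, 0.4]
finger_gap: 0.0852
grip_force: 0.0
```

>>> arm_command(moves=[-1, 0, 0, 0, 0, 0, 0, -1, 0, 0, 0, 0, 0, 0, -1, 0, 0, 0, 0, 0, 0, -1, 0, 0, 0, 0, 0, 0, -1, 0, 0, 0, 0, 0, 0, -1, 0, 0, 0, 0, 0, 0, -1, 0, 0, 0, 0, 0, 0, -1, 0, 0, 0, 0, 0, 0], newtons=45)

```text
clock: 18.02
tcp_pos: [0.6094, 0.2107, 0.0201]
orientation: [0.0, 0.692, 0.722, 0.001]
wrist_force: [-0.2, 0.4, 5.3]
finger_gap: 0.0254
grip_force: 46.3
```

>>> arm_command(moves=[-1, 0, 0, -15, 0, 0, 0, -1, 0, 0, -35, 0, 0, 0, -1, 0, 0, -45, 0, 0, 0, -1, 0, 0, -45, 0, 0, 0, -1, 0, 0, -30, 0, 0, 0, -1, 0, 0, 0, 0, 0, 0, -1, 0, 0, 0, 0, 0, 0, -1, 0, 0, 0, 0, 0, 0])

```text
clock: 19.02
tcp_pos: [0.6078, 0.2103, 0.1877]
orientation: [-0.001, 0.692, 0.722, -0.001]
wrist_force: [-0.3, -0.2, -0.4]
finger_gap: 0.025
grip_force: 45.6
```

```bash
cat >> h.py <<'E'
def held(p,d,c,s):
    T=np.array(s["tcp_pos"]); M=Rq(s["orientation"]); px=project(c,T)[0]
    for nm,a,e in [("boss",.019,.035),("base",-.013,-.002)]:
        P,_=blob(p,d,c,px,140,18,35,T[2]+a,T[2]+e); Q=(P-T)@M*1000
        print(nm,len(Q),"med",np.median(Q,0).round(1),"1-99%",np.percentile(Q,[1,99],axis=0).round(1).tolist(),*rect(Q[:,:2]/1000))
        if nm=="base": # visible far edge (max x) slope
            ys=np.arange(-18,19,2); ex=[Q[abs(Q[:,1]-y)<1.5][:,0].max() for y in ys]; f=np.polyfit(ys,ex,1); print("far edge x",f[1].round(1),"slope",f[0].round(3))
E
python3 - <<'E'
from h import *
p,d,c,s=wrist("w8"); T=s["tcp_pos"]; print(T,s["joint_pos"].round(2) if hasattr(s["joint_pos"],"round") else s["joint_pos"],s["finger_gap"],s["grip_force"])
held(p,d,c,s)
plan([.441,-.2395,.19],np.radians(2.3-15.8),12)
E
```

```text
[0.60782527 0.2103256  0.18770142] [ 0.21  0.46  0.16  1.27 -0.    1.74] 0.02502972867262819 45.59241235256195
boss 2679 med [  1.7  -0.6 -22.7] 1-99% [[-12.3, -13.4, -25.0], [12.8, 11.7, -19.6]] [ 0.2  5.3 38.3 26.5] -0.9
base 2037 med [16.1 -0.6  7.3] 1-99% [[4.8, -22.9, 2.5], [22.9, 21.5, 12.6]] [12.4 -0.6 21.8 45.3] 0.9
far edge x 22.9 slope 0.002
turn [-0.003  0.001  0.277] per row 0.02309946653066325
[1, -36.9, -15.5, -0.1, -0.0002, 0.0001, 0.0231]
[1, -37.2, -14.6, -0.1, -0.0002, 0.0001, 0.0231]
[1, -37.5, -13.7, -0.2, -0.0002, 0.0001, 0.0231]
[1, -37.9, -12.9, -0.1, -0.0002, 0.0001, 0.0231]
[1, -38.2, -12.0, -0.2, -0.0002, 0.0001, 0.0231]
[1, -38.4, -11.1, -0.1, -0.0002, 0.0001, 0.0231]
[1, -38.6, -10.2, -0.2, -0.0002, 0.0001, 0.0231]
[1, -38.9, -9.3, -0.1, -0.0002, 0.0001, 0.0231]
[1, -39.1, -8.4, -0.2, -0.0002, 0.0001, 0.0231]
[1, -39.3, -7.5, -0.2, -0.0002, 0.0001, 0.0231]
[1, -39.4, -6.6, -0.1, -0.0002, 0.0001, 0.0231]
[1, -39.6, -5.7, -0.2, -0.0002, 0.0001, 0.0231]
```

View pics/w8.png

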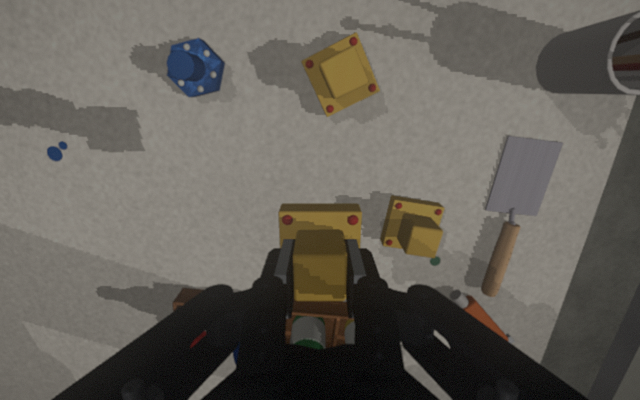

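It is held square at (320,235), with less than 1 mm of offset and the underside 20 mm below the TCP. I'll carry it over, stopping short to re-measure the board.

```bash
python3 - <<'E'
from h import *
plan([.441,-.14,.19],np.radians(-13.6),10)
E
```

```text
turn [-0.003  0.001  0.279] per row 0.027893883315677288
[1, -34.3, -18.1, -0.1, -0.0003, 0.0001, 0.0279]
[1, -34.8, -17.2, -0.2, -0.0003, 0.0001, 0.0279]
[1, -35.3, -16.2, -0.2, -0.0003, 0.0001, 0.0279]
[1, -35.7, -15.2, -0.1, -0.0003, 0.0001, 0.0279]
[1, -36.1, -14.2, -0.2, -0.0003, 0.0001, 0.0279]
[1, -36.5, -13.2, -0.2, -0.0003, 0.0001, 0.0279]
[1, -36.9, -12.2, -0.2, -0.0003, 0.0001, 0.0279]
[1, -37.1, -11.1, -0.2, -0.0003, 0.0001, 0.0279]
[1, -37.5, -10.1, -0.2, -0.0003, 0.0001, 0.0279]
[1, -37.7, -9.0, -0.2, -0.0003, 0.0001, 0.0279]
```

>>> arm_command(moves=[-1, -20, -11, 0, 0, 0, 0.02, -1, -35, -17, 0, 0, 0, 0.03, -1, -35, -17, 0, 0, 0, 0.03, -1, -36, -15, 0, 0, 0, 0.03, -1, -36, -14, 0, 0, 0, 0.03, -1, -36, -13, 0, 0, 0, 0.03, -1, -37, -12, 0, 0, 0, 0.03, -1, -37, -11, 0, 0, 0, 0.03])

```text
clock: 20.08
tcp_pos: [0.4814, -0.0559, 0.1887]
orientation: [-0.0, 0.771, 0.637, -0.0]
wrist_force: [0.7, -0.2, -0.5]
finger_gap: 0.0254
grip_force: 45.6
```

>>> arm_command(moves=[-1, -37, -10, 0, 0, 0, 0.03, -1, -37, -9, 0, 0, 0, 0.019, -1, -17, -5, 0, 0, 0, 0, -1, 0, 0, 0, 0, 0, 0, -1, 0, 0, 0, 0, 0, 0, -1, 0, 0, 0, 0, 0, 0])

```text
clock: 20.82
tcp_pos: [0.4404, -0.1382, 0.1894]
orientation: [-0.0, 0.785, 0.619, 0.0]
wrist_force: [0.5, 0.6, -1.1]
finger_gap: 0.0252
grip_force: 45.6
```

```bash
python3 - <<'E'
from h import *
p,d,c,s=wrist("w9"); T=np.array(s["tcp_pos"]); M=Rq(s["orientation"]); print(T,s["finger_gap"],s["grip_force"],"yaw",np.degrees(np.arctan2(M[1,1],M[0,1])).round(2),M[2].round(4))
held(p,d,c,s)
for nm in ["top","scene"]:
    pp,dd=read_camera(nm); cc=cam(nm); px=project(cc,(.441,-.24,.024))[0]
    P,_=blob(pp,dd,cc,px,40,0,14,.016,.035); print(nm,len(P),*rect(P[:,:2]))
px=project(c,(.441,-.24,.024))[0]; print(px); P,_=blob(p,d,c,px,90,0,14,.016,.032); print("wrist",len(P),*rect(P[:,:2]))
cv2.imwrite("pics/w9.png",p)
E
```

```text
[ 0.44042305 -0.13820642  0.18935611] 0.02522852301739138 45.558249950408936 yaw -13.53 [ 3.e-04 -0.e+00 -1.e+00]
boss 2591 med [  1.8  -0.6 -22.8] 1-99% [[-11.7, -13.2, -24.2], [12.6, 11.7, -19.5]] [ 0.4 -0.8 25.6 25.6] 0.0
base 2013 med [15.8 -0.1  7.2] 1-99% [[4.5, -23.0, 2.6], [22.6, 21.7, 12.6]] [12.1 -0.7 22.3 46. ] 1.5
far edge x 22.7 slope -0.002
top 0 [0. 0. 0. 0.] 0.0
scene 1429 [ 441.  -239.5   99.3  101.3] -13.7
[340.85743906 257.81403665]
wrist 790 [ 478.6 -236.9   75.9   26.5] -13.2
```

View pics/w9.png

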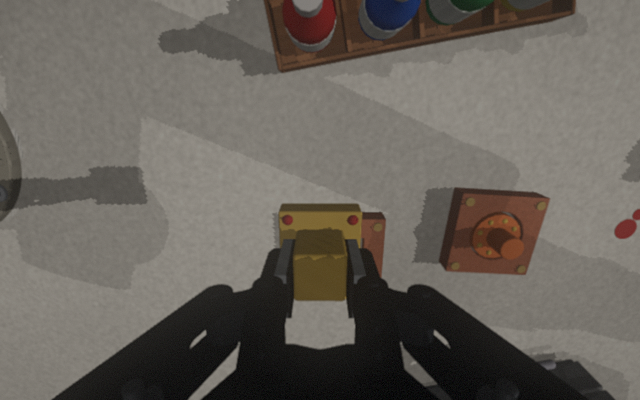

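>>> arm_command(moves=[-1, -20, 5, 0, 0, 0, 0, -1, -35, 9, 0, 0, 0, 0, -1, -30, 8, 0, 0, 0, 0, -1, -14, 4, 20, 0, 0, 0, -1, 0, 0, 40, 0, 0, 0, -1, 0, 0, 35, 0, 0, 0, -1, 0, 0, 0, 0, 0, 0, -1, 0, 0, 0, 0, 0, 0])

```text
clock: 21.98
tcp_pos: [0.4429, -0.2415, 0.0957]
orientation: [0.001, 0.786, 0.619, 0.0]
wrist_force: [-0.2, 0.8, -1.7]
finger_gap: 0.0252
grip_force: 45.6
```

```bash
python3 - <<'E'
from h import *
p,d,c,s=wrist("w10"); T=np.array(s["tcp_pos"]); M=Rq(s["orientation"]); print(T,s["grip_force"])
P,q=blob(p,d,c,(320,230),130,0,14,.016,.032)
a=np.radians(-13.7); e=np.array([[np.cos(a),np.sin(a)],[-np.sin(a),np.cos(a)]]); B=(P[:,:2]*1000-[441.3,-240.4])@e.T
k=np.abs(B).max(1)<60; print("board extents (want +-50 each)",k.sum(),np.percentile(B[k],[.2,99.8],axis=0).round(1).tolist())
held(p,d,c,s)
pp,dd=read_camera("scene"); cc=cam("scene"); px=project(cc,T)[0]
P,_=blob(pp,dd,cc,px,35,18,35,T[2]+.018,T[2]+.04); print("scene boss top",np.median(P,0).round(4),*rect(P[:,:2]))
P,_=blob(pp,dd,cc,(184,210),45,0,12,.016,.035); print("scene board",*rect(P[:,:2]))
cv2.imwrite("pics/s10.png",pp)
E
```

```text
[ 0.44292069 -0.24150966  0.09567412] 45.556495785713196
board extents (want +-50 each) 7677 [[-49.5, -47.4], [48.8, 49.9]]
boss 2601 med [  1.8  -0.6 -22.7] 1-99% [[-11.8, -13.3, -24.1], [12.6, 11.7, -19.4]] [ 0.3 -0.6 25.8 26.4] 0.5
base 2077 med [16.  -0.6  7.3] 1-99% [[3.9, -23.2, 2.8], [22.7, 21.7, 12.6]] [11.6 -0.8 45.9 23.2] -0.6
far edge x 22.7 slope -0.005
scene boss top [ 0.4414 -0.2321  0.1201] [ 447.2 -240.5   23.6   36.7] -7.2
scene board [ 441.3 -239.9  100.   100.5] -13.4
```

View pics/w10.png

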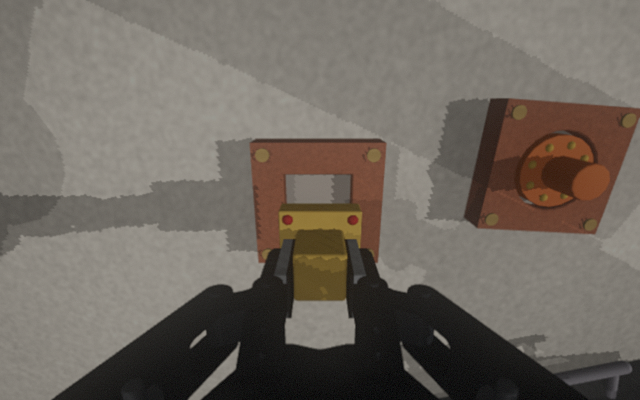

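The yellow rosette is squared over the square recess (board centred at about (318,200) in the wrist view), and it needs about 1 mm of correction. I'll lower it to about 11 mm above the board.

>>> arm_command(moves=[-1, 1, -1, 15, 0, 0, 0, -1, 0, 0, 13, 0, 0, 0, -1, 0, 0, 8, 0, 0, 0, -1, 0, 0, 4, 0, 0, 0, -1, 0, 0, 0, 0, 0, 0, -1, 0, 0, 0, 0, 0, 0, -1, 0, 0, 0, 0, 0, 0, -1, 0, 0, 0, 0, 0, 0])

```text
clock: 23.08
tcp_pos: [0.4417, -0.2402, 0.0548]
orientation: [0.0, 0.786, 0.618, 0.0]
wrist_force: [-1.1, 0.9, -1.2]
finger_gap: 0.0252
grip_force: 45.6
```

```bash
python3 - <<'E'
from h import *
p,d,c,s=wrist("w11"); T=np.array(s["tcp_pos"]); M=Rq(s["orientation"]); print(T,M[2].round(3),s["grip_force"],s["clock"])
P,q=blob(p,d,c,(320,230),150,0,14,.016,.032)
a=np.radians(-13.7); e=np.array([[np.cos(a),np.sin(a)],[-np.sin(a),np.cos(a)]]); B=(P[:,:2]*1000-[441.3,-240.4])@e.T
k=np.abs(B).max(1)<60; print("board ext",k.sum(),np.percentile(B[k],[.2,99.8],axis=0).round(1).tolist())
held(p,d,c,s)
# held rosette directly in board frame
px=project(c,T)[0]
P,_=blob(p,d,c,px,140,18,35,T[2]-.013,T[2]-.002); Q=(P[:,:2]*1000-[441.3,-240.4])@e.T; print("base in board frame (top face; z)",np.percentile(Q,[1,99],axis=0).round(1).tolist(),np.median(P[:,2]).round(4))
E
```

```text
[ 0.44165458 -0.24022592  0.0548181 ] [-0.     0.001 -1.   ] 45.55591106414795 23.075
board ext 10834 [[-49.7, -40.7], [49.0, 49.9]]
boss 2611 med [  1.9  -0.6 -22.8] 1-99% [[-11.6, -13.4, -24.4], [12.6, 11.7, -19.5]] [ 0.4 -0.8 25.6 26.6] 0.2
base 2094 med [16.  -0.6  7.2] 1-99% [[4.1, -23.3, 2.6], [22.6, 21.7, 12.5]] [11.7 -0.8 23.3 46.1] 0.2
far edge x 22.8 slope 0.007
base in board frame (top face; z) [[-23.0, 4.3], [22.0, 22.9]] 0.0476
```

View pics/w11.png

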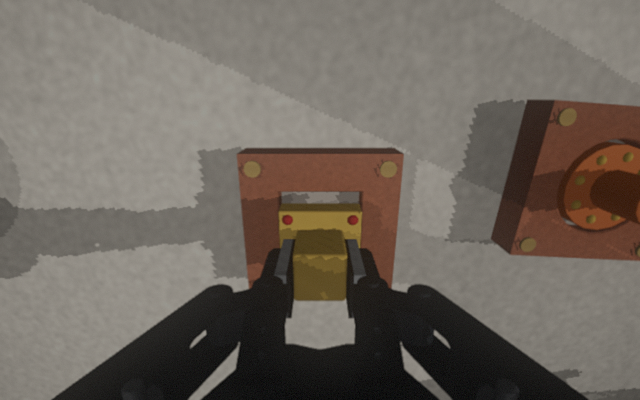

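Rosette and recess centres agree to within 0.5 mm, it is level, and the underside is about 11 mm above the board. I'll hand it in.

```bash
python3 -c "
from workcell import *
print(hand_in())"
```

```text
the job is handed in; nothing more can be done
None
```

Job handed in (no verdict was returned): by my measurements the orange rosette is released and seated in its recess, and the smallest yellow square is held level about 11 mm above the square recess, centred within about 0.5 mm and squared up.

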